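# Unlock and tip open the turquoise cassette bin

## Task

Two steel tilt bins stand on the cabinet top, each held shut by a quarter-turn cam with a black wing. On the unit with the turquoise cassettes, turn the cam a full quarter turn clockwise to unlocked, then swing its bin forward by the chrome bar until it is fully open, and let go. Leave the yellow unit's cam locked.

Things in the scene. Friction and masses are not known exactly. Their poses are not given: they have to be found in the camera images.
- turquoise_unit: Fixed grey steel tilt-bin unit, 160 x 149 mm, deck top at z 115, turquoise plate on the deck, turquoise cassettes in two openings before it (the twin unit is yellow). Origin: centre of its underside; x runs from its front, which faces the robot, to its rear; z up. All mm below are in this frame. The bin's front plate is at x -80, its top at z 115, a chrome tab at its middle up to z 133.
- turquoise_cam (a joint): Cam, rad: 0 locked, clockwise from above to stop 1.57 unlocked; starts 0 to 0.2, friction 0.06 N m. Upright axis at x -25, y 0. Grip: black wing, 44 long, 10 thick, z 142 to 167, along x at 0, along y at 1.57. Under it a 14 radius boss and a 71 long arm (z 137 to 142), its end nose down to z 118; arm points to -x at 0, in front of the tab, blocking the bin; to +y at 1.57.
- turquoise_bin (a joint): Bin tilt, rad: 0 shut, 0.6 open (stop); about 0.1 if cam locked. Top tips to -x about an axis along y at x -55, z 35. Friction 0.35 N m: moves at 2 to 6 N, stays where left. Handle: round chrome bar along y, 10 thick, 100 long, centre x -125, y 0, z 150 shut (40 clear to the front plate behind it), x -178, z 90 open; end brackets at y -50 and 50 run back to the plate.
- yellow_cam (a joint): Cam of the yellow unit, rad: same make and meaning as the turquoise one, with a black wing too; starts between 0 and 0.2 and must be left locked.

How it is judged (in metres and radians):
On the way, in this order (a step that is already met when the one before it is completed fails the run):
1. the turquoise unit's cam is turned to unlocked while its bin is still shut (value of joint turquoise_cam above 1.22 rad and value of joint turquoise_bin below 0.15 rad), for 0.2 s.
2. the turquoise unit's bin is swung forward, open (value of joint turquoise_bin above 0.42 rad), for 0.2 s.
At the end, for the whole second after the job is handed in: The turquoise unit's cam is unlocked (beyond 1.22 rad of its 1.57, i.e. within 20 degrees of a quarter turn), its bin is open and at rest (beyond 0.42 rad of its 0.6, i.e. within about 10 degrees of fully open), and the yellow unit's cam is still locked (below 0.4 rad) (value of joint turquoise_cam above 1.22 rad and value of joint turquoise_bin above 0.42 rad and velocity of joint turquoise_bin between -0.05 and 0.05 rad/s and value of joint yellow_cam below 0.4 rad); the robot touches nothing.
It fails at once if the yellow unit's cam is turned (value of joint yellow_cam above 0.4 rad).
It also fails if it takes over 45 s, if anything falls off the work surface, if the arm or the gripper's body presses on something with over 40 N, if the wrist force passes 120 N, or if a joint passes its speed limit or range.

## Robot

A 6-joint arm with a two-finger parallel gripper is mounted at the origin on the work surface. World frame = base frame: x ahead of the robot, y to its left, z up, the work surface at z = 0. Lengths are in m, angles in degrees, forces in N, time in s.
With the tool pointing down it reaches from about 0.4 to 0.825 m from the base axis. Payload 7 kg.
Tool frame: the origin (TCP) lies midway between the tips of the shut fingers; the grasp point (between the pads) lies 19 mm behind it; z points along the fingers, y is the line along which they close (so a half turn about z gives the same grasp; the last joint's range is limited). The gripper opens to 88 mm and grips with 3 to 60 N. Pads are 19 mm wide; open, the fingers measure 130 mm over their backs; the gripper's body (78 mm by 193 mm) begins 47 mm behind the grasp point.
Start: joints at [16.507, 20.546, 0.682, 0, -70.136, -16.507], TCP at [0.675, -0, 0.227] pointing down, gripper open.
Joint ranges: [-176.03, 176.03], [-82.01, 121.73], [-58.28, 71.71], [-173.87, 95.51], [-174.79, -0.11], [-173.66, 173.66]. Speed limits (degrees/s): [136.94, 136.94, 172.46, 180, 180, 180].

## Interface

Orientations are given as [roll, pitch, yaw] about the fixed x, y, z axes, in that order (R = Rz(yaw) Ry(pitch) Rx(roll)).
In Python, from plant import telemetry, viewer, workorder gives the robot as it stands. The module is installed in compiled form; this text tells all that it offers.
- The arm moves only by the tool carry_out, never from a script. Its argument "rows" is a list of rows, each a list of 6 numbers: the shift along the tool's x, y, z in m, then the turn, a rotation vector about the tool's x, y, z in rad. In form: [[tx, ty, tz, ax, ay, az], ...]. A call has 1 to 8 rows; each row is the pose to reach, as a shift and turn from the pose commanded when the call began, along the tool's axes at that moment; what a row does not reach only later rows make up. A row lasts 1/8 s, in which the tool goes at most 62.5 mm and 10.7 degrees, less where a joint would pass 70% of its speed; a pose out of reach is approached as far as the arm can. A call with a gripper value outside its range is refused whole. "grip" is the gripper's target within -1 to 1 (fully open at 1, half-way at 0, shut at -1), set as the call begins (left out, the last holds). The fingers move at their own pace and stop on an object; the grip force is fixed at half the most. Time passes only in rows, so rows that repeat a pose let the fingers close. It gives the time, the measured TCP pose, the force, the opening and the grip force at its end, in the units of the state.
- telemetry.get_obs(): the state, without advancing time (a new reading comes with each control period).
- viewer.snapshot(name): name is "scene" or "side" or "wrist"; returns the picture (384x512x3 uint8, red, green, blue); there is no depth.
- viewer.camera_info(name): a dict with "intrinsics" (3x3 intrinsics, pixels), "extrinsics" (4x4, takes a point from camera to world coordinates); the wrist camera has in their place "tool_from_camera" (4x4, takes a point from camera to tool coordinates, whose origin is the TCP and whose axes are the flange's). Camera axes: x right, y down, z forward; pixel columns grow to the right and rows downward; lengths in m; the calibration is good to about 2 mm. The wrist camera is an equidistant fisheye: a pixel r from the principal point sees the ray r / f radians off the axis. A picture is of the moment at which its call begins: read the wrist's pose just before it. camera_info takes no time and is no camera call.
- workorder.close_job(): hands the job in; it is judged then, once.
The state is a dict: "clock": time; "joint_pos": joint angles; "qvel": joint speeds; "tau": joint torques, N m; "tool_pos": TCP position; "orientation": TCP orientation; "force": force on the tool from outside, world axes, zero at the start; "moment": the same for the moment, N m; "opening": finger opening in m; "gripper_force": force on a finger pad.
Only numpy, scipy, OpenCV 4.12 (cv2) and the standard library are available. Lean on these libraries where they do the work, as an engineer would, in place of code of your own. Each camera call takes 0.05 s, during which the arm holds its last target. There are 200 camera calls.

## Working session

There is one attempt and no reset: what is moved stays moved. The work goes in short steps, Python scripts to look and compute and a tool call to move; the robot and the scene stay as the last step left them, time stands still between calls to the robot, and variables do not carry over. Pictures are saved under pics/ and viewed, at most 10 in all, crops included, and the job is handed in when it is done.

Besides the shell and the picture viewer there is one more tool, called after "Call:" as a command line: name --pt "numbers of a row" for each row, then --argument value for the rest. carry_out: Moves the arm, as the interface text tells. Its arguments: {"type":"object","properties":{"rows":{"type":"array"},"grip":{"type":"number"}},"required":["rows"]}

```bash
mkdir -p pics
python3 - <<'E'
from plant import telemetry, viewer
import cv2,numpy as np
np.set_printoptions(precision=4,suppress=True)
o=telemetry.get_obs()
for k in o: print(k,np.round(o[k],4))
for n in ["scene","side","wrist"]:
    im=viewer.snapshot(n); cv2.imwrite(f"pics/{n}0.png",im[:,:,::-1])
    c=viewer.camera_info(n)
    for k in c: print(n,k,c[k])
E
```

```text
clock 0.0
joint_pos [ 16.5068  20.5909   0.6344  -0.019  -70.1355 -16.5076]
qvel [-0.0452  0.0376 -0.0894 -0.0666 -0.0195 -0.0044]
tau [ -0.0008 -58.2727  29.3058   6.9975   0.0069  -0.0002]
tool_pos [ 0.6745 -0.      0.2256]
orientation [179.9067  -0.0091 -90.0073]
force [-0.2172  0.0993 -0.6845]
moment [-0.0191  0.0542 -0.0295]
gripper_force 0.0
opening 0.0878
scene intrinsics [[490.592    0.     259.4092]
 [  0.     490.592  194.2009]
 [  0.       0.       1.    ]]
scene extrinsics [[-0.1241  0.8033 -0.5825  1.1516]
 [ 0.9922  0.1095 -0.0604  0.0609]
 [ 0.0152 -0.5854 -0.8106  0.8336]
 [ 0.      0.      0.      1.    ]]
side intrinsics [[498.8628   0.     256.3146]
 [  0.     498.8628 197.892 ]
 [  0.       0.       1.    ]]
side extrinsics [[ 0.9887 -0.1107  0.1014  0.5242]
 [-0.1492 -0.6509  0.7444 -0.7243]
 [-0.0164 -0.7511 -0.66    0.73  ]
 [ 0.      0.      0.      1.    ]]
wrist intrinsics [[297.3186   0.     256.2661]
 [  0.     297.3186 187.4064]
 [  0.       0.       1.    ]]
wrist tool_from_camera [[-0.0002 -0.9675 -0.253   0.0664]
 [ 1.     -0.0002  0.0002  0.0005]
 [-0.0002 -0.253   0.9675 -0.159 ]
 [ 0.      0.      0.      1.    ]]
```

View pics/scene0.png

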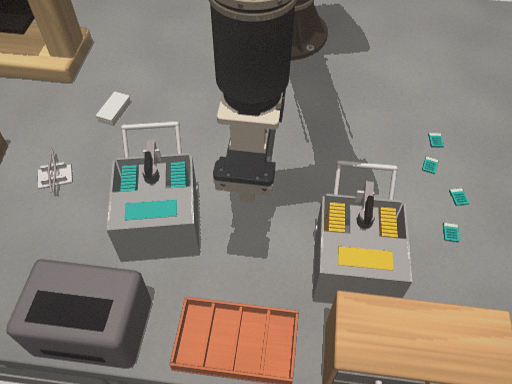

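View pics/wrist0.png

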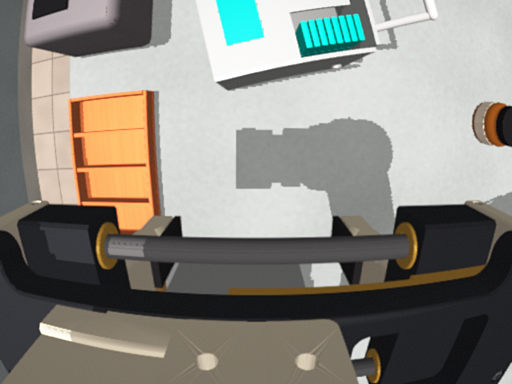

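The scene view shows the turquoise unit at left, around (152,190). Its bar runs from (125,127) to (178,124) and its wing is near (150,165). The yellow unit is at right. I'll measure the turquoise unit more closely.

```bash
cat > h.py <<'E'
import numpy as np,cv2
from plant import viewer
def cast(n,uv,z):
    c=viewer.camera_info(n);K=np.array(c["intrinsics"]);T=np.array(c["extrinsics"])
    uv=np.atleast_2d(np.array(uv,float))
    d=(np.linalg.inv(K)@np.c_[uv,np.ones(len(uv))].T).T@T[:3,:3].T
    return T[:3,3]+d*((z-T[2,3])/d[:,2])[:,None]
def mask(im,lo,hi):
    return cv2.inRange(cv2.cvtColor(im,cv2.COLOR_BGR2HSV),lo,hi)
E
python3 - <<'E'
from h import *
np.set_printoptions(precision=4,suppress=True)
for n in ["scene","side"]:
    im=cv2.imread(f"pics/{n}0.png")
    m=mask(im,(80,120,60),(100,255,255))
    cs,_=cv2.findContours(m,cv2.RETR_EXTERNAL,cv2.CHAIN_APPROX_NONE)
    c=max(cs,key=cv2.contourArea); 
    p=cast(n,c[:,0,:],.117)[:,:2].astype(np.float32)
    print(n,c[:,0].mean(0),cv2.contourArea(c),cv2.minAreaRect(p*1000))
im=cv2.imread("pics/scene0.png")[105:265,90:220]
cv2.imwrite("pics/a.png",cv2.resize(im,None,fx=3.7,fy=3.7,interpolation=cv2.INTER_CUBIC))
print(cast("scene",[[125,127],[178,124]],.152))
E
```

```text
scene [150.5152 209.3106] 758.0 ((694.6873779296875, -178.30148315429688), (34.191585540771484, 89.52166748046875), 13.049699783325195)
side [314.7925 249.9245] 767.0 ((694.3814086914062, -176.60491943359375), (34.571224212646484, 89.12889099121094), 13.231224060058594)
[[ 0.5406 -0.2614  0.152 ]
 [ 0.5191 -0.1641  0.152 ]]
```

View pics/a.png

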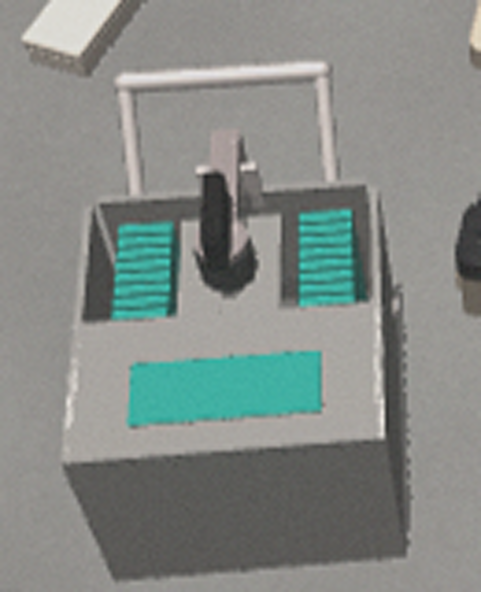

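View pics/side0.png

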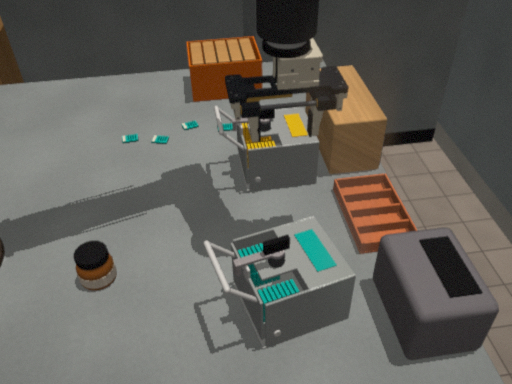

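The plate centre from the two views agrees to 2 mm: (0.6945,-0.1775), yaw about 12.8°. The bar centre at (0.530,-0.213) gives plate x at about +43, which fits. That puts the cam axis near (0.628,-0.192). Next I'll move above it with the closing line across the wing.

Call:
carry_out --pt "0.05 0.012 -0.03 0 0 -0.18" --pt "0.1 0.024 -0.03 0 0 -0.36" --pt "0.15 0.036 -0.03 0 0 -0.54" --pt "0.192 0.047 -0.03 0 0 -0.72" --pt "0.192 0.047 -0.03 0 0 -0.9" --pt "0.192 0.047 -0.03 0 0 -1.08" --pt "0.192 0.047 -0.03 0 0 -1.26" --pt "0.192 0.047 -0.03 0 0 -1.44" --grip 1

```text
clock: 1.15
tool_pos: [0.6277, -0.1921, 0.2562]
orientation: [-180.0, 0.0, -7.2]
force: [-0.2, 0.1, -0.0]
opening: 0.0878
gripper_force: 0.0
```

Call:
carry_out --pt "0 0 0 0 0 -0.125" --pt "0 0 0 0 0 -0.25" --pt "0 0 0 0 0 -0.25" --pt "0 0 0 0 0 -0.25"

```text
clock: 1.65
tool_pos: [0.6279, -0.192, 0.2564]
orientation: [-180.0, 0.0, 6.7]
force: [0.1, 0.2, -0.8]
opening: 0.0875
gripper_force: 0.0
```

Run:
```python
from plant import telemetry
from h import *
o=telemetry.get_obs()
for k in ["clock","tool_pos","orientation","joint_pos"]: print(k,np.round(o[k],4))
cv2.imwrite("pics/wrist1.png",viewer.snapshot("wrist")[:,:,::-1])
```

```text
clock 1.65
tool_pos [ 0.6279 -0.192   0.2564]
orientation [-1.799971e+02  1.630000e-02  6.671600e+00]
joint_pos [-2.18000e-02  1.79215e+01  7.63900e-01 -1.00000e-03 -7.28589e+01
  9.66937e+01]
```

View pics/wrist1.png

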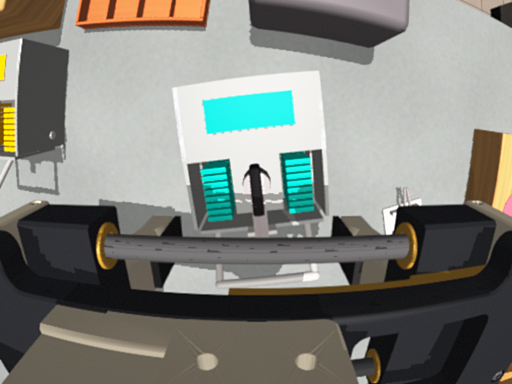

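The wrist view shows the wing from (254,166) to (260,215), between the fingers and nearly parallel to the tool's x axis. I'll project its ends and the plate.

```bash
cat >> h.py <<'E'
from scipy.spatial.transform import Rotation as Ro
def wcast(uv,z,pos,rpy):
    c=viewer.camera_info("wrist");K=np.array(c["intrinsics"]);T=np.array(c["tool_from_camera"])
    d=(np.atleast_2d(np.array(uv,float))-K[:2,2])/K[0,0]
    th=np.linalg.norm(d,axis=1)[:,None]
    r=np.c_[d/th*np.sin(th),np.cos(th)]
    R=Ro.from_euler('xyz',rpy,degrees=True).as_matrix()
    o=np.array(pos)+R@T[:3,3]; w=r@(R@T[:3,:3]).T
    return o+w*((z-o[2])/w[:,2])[:,None]
E
python3 - <<'E'
from plant import telemetry
from h import *
np.set_printoptions(precision=4,suppress=True)
o=telemetry.get_obs();P=o["tool_pos"],o["orientation"]
im=cv2.imread("pics/wrist1.png")
m=mask(im,(80,120,60),(100,255,255));m[145:]=0
c=max(cv2.findContours(m,0,1)[0],key=cv2.contourArea)[:,0]
print(cv2.minAreaRect((1000*wcast(c,.117,*P)[:,:2]).astype(np.float32)))
k=mask(im,(0,0,0),(180,255,60));k[:186]=0;k[218:]=0;k[:,:240]=0;k[:,275:]=0
ys=range(186,216,3)
l=[]
for y in range(186,218,2):
    x=np.flatnonzero(k[y]); 
    if len(x): l.append((x.mean(),y)); print(y,x.min(),x.max())
w=wcast(l,.167,*P)
v=np.polyfit(w[:,0],w[:,1],1);print("wing yaw",np.degrees(np.arctan(v[0])));print(w[[0,-1]])
print(wcast([[218,284],[316,276],[254,164]],.152,*P))
E
```

```text
((693.7249145507812, -174.8928680419922), (34.69917297363281, 89.07756042480469), 12.966837882995605)
186 251 260
188 252 260
190 252 260
192 252 260
194 252 261
196 252 261
198 252 262
200 253 262
202 253 262
204 253 262
206 253 263
208 253 263
210 254 263
212 254 263
214 254 263
wing yaw 12.915868231363918
[[ 0.6314 -0.1894  0.167 ]
 [ 0.6062 -0.195   0.167 ]]
[[ 0.5178 -0.163   0.152 ]
 [ 0.5388 -0.2635  0.152 ]
 [ 0.6477 -0.1861  0.152 ]]
```

Run:
```python
import cv2
im=cv2.imread("pics/wrist1.png")[140:245,190:330]
cv2.imwrite("pics/w1c.png",cv2.resize(im,None,fx=5,fy=5,interpolation=cv2.INTER_CUBIC))
```

```text
(no output)
```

View pics/w1c.png

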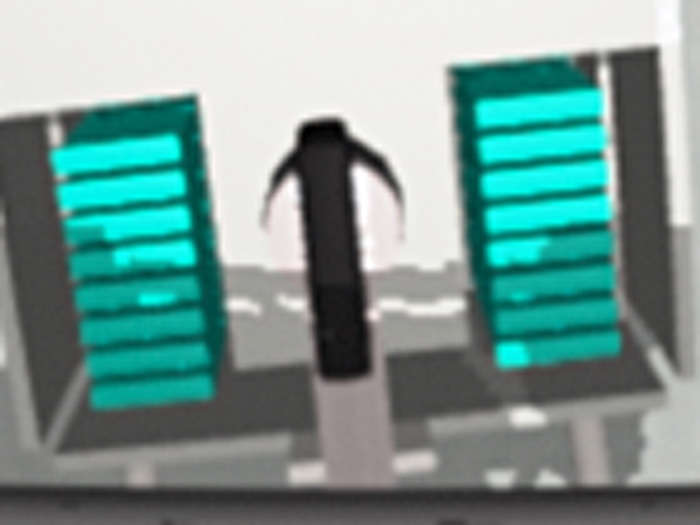

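The wing yaw is 12.9°, so the cam sits at about 0. The axis measures (0.627,-0.1905), consistent across views. I'll descend over the wing and grip it.

Call:
carry_out --pt "-0.001 -0.0015 0.03 0 0 -0.107" --pt "-0.001 -0.0015 0.06 0 0 -0.107" --pt "-0.001 -0.0015 0.09 0 0 -0.107" --pt "-0.001 -0.0015 0.11 0 0 -0.107" --pt "-0.001 -0.0015 0.11 0 0 -0.107"

```text
clock: 2.33
tool_pos: [0.6257, -0.1905, 0.1448]
orientation: [-179.9, 0.2, 12.9]
force: [0.3, 0.2, 0.4]
opening: 0.0877
gripper_force: 0.0
```

Call:
carry_out --pt "0 0 0 0 0 0" --pt "0 0 0 0 0 0" --pt "0 0 0 0 0 0" --pt "0 0 0 0 0 0" --pt "0 0 0 0 0 0" --pt "0 0 0 0 0 0" --pt "0 0 0 0 0 0" --pt "0 0 0 0 0 0" --grip -1

```text
clock: 3.32
tool_pos: [0.6268, -0.1907, 0.1465]
orientation: [-180.0, 0.0, 13.0]
force: [-0.9, -0.0, 0.4]
opening: 0.0131
gripper_force: 0.0
```

Call:
carry_out --pt "0 0 0 0 0 0" --pt "0 0 0 0 0 0" --pt "0 0 0 0 0 0"

```text
clock: 3.7
tool_pos: [0.6271, -0.1918, 0.1466]
orientation: [179.9, -0.0, 12.9]
force: [0.9, -5.7, -2.8]
opening: 0.0094
gripper_force: 30.0
```

Call:
carry_out --pt "0 0 0 0 0 0.13" --pt "0 0 0 0 0 0.26" --pt "0 0 0 0 0 0.39" --pt "0 0 0 0 0 0.52" --pt "0 0 0 0 0 0.65" --pt "0 0 0 0 0 0.78" --pt "0 0 0 0 0 0.78"

```text
clock: 4.58
tool_pos: [0.627, -0.1923, 0.1466]
orientation: [179.9, -0.1, -31.9]
force: [1.1, -8.1, -2.9]
opening: 0.0095
gripper_force: 30.0
```

Call:
carry_out --pt "0 0 0 0 0 0.13" --pt "0 0 0 0 0 0.26" --pt "0 0 0 0 0 0.39" --pt "0 0 0 0 0 0.52" --pt "0 0 0 0 0 0.65" --pt "0 0 0 0 0 0.76" --pt "0 0 0 0 0 0.76" --pt "0 0 0 0 0 0.76"

```text
clock: 5.58
tool_pos: [0.6266, -0.1927, 0.1466]
orientation: [179.9, -0.1, -75.3]
force: [0.2, -8.6, -2.5]
opening: 0.0095
gripper_force: 30.0
```

Call:
carry_out --pt "0 0 0 0 0 0" --pt "0 0 0 0 0 0" --pt "0 0 0 0 0 0" --pt "0 0 0 0 0 0" --grip 0

```text
clock: 6.08
tool_pos: [0.6269, -0.1904, 0.1466]
orientation: [-180.0, 0.0, -75.3]
force: [0.2, -0.3, 1.2]
opening: 0.0421
gripper_force: 0.0
```

Call:
carry_out --pt "0 0 -0.03 0 0 0" --pt "0 0 -0.06 0 0 0" --pt "0 0 -0.09 0 0 0" --pt "0 0 -0.09 0 0 0" --pt "0 0 -0.09 0 0 0"

```text
clock: 6.7
tool_pos: [0.6265, -0.1903, 0.2361]
orientation: [180.0, 0.0, -75.3]
force: [-0.8, 0.3, -0.5]
opening: 0.0436
gripper_force: 0.0
```

Run:
```python
from plant import telemetry
from h import *
o=telemetry.get_obs()
for k in ["clock","tool_pos","orientation","opening","joint_pos"]: print(k,np.round(o[k],4))
cv2.imwrite("pics/scene2.png",viewer.snapshot("scene")[:,:,::-1])
im=viewer.snapshot("side")[:,:,::-1]; cv2.imwrite("pics/side2.png",im)
cv2.imwrite("pics/s2c.png",cv2.resize(im[180:350,190:370],None,fx=3.5,fy=3.5))
```

```text
clock 6.7
tool_pos [ 0.6265 -0.1903  0.2361]
orientation [ 1.799804e+02  3.490000e-02 -7.527340e+01]
opening 0.0436
joint_pos [ 1.15900e-01  1.83704e+01 -1.23470e+00 -3.06000e-02 -7.04227e+01
  1.46211e+01]
```

View pics/s2c.png

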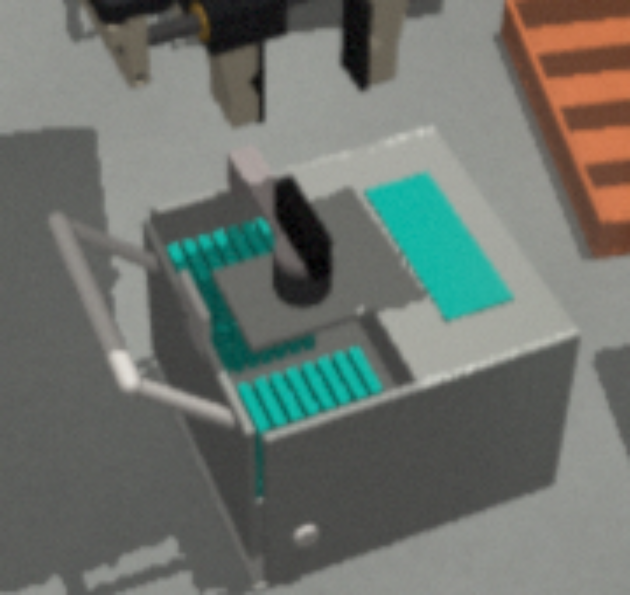

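The cam is unlocked: its arm points to +y. The bin is still shut, with the bar clear in front. Next I'll move above the bar, descend and grip.

Call:
carry_out --pt "-0.001 0.035 0 0 0 0.03" --pt "-0.002 0.07 0 0 0 0.03" --pt "-0.003 0.103 0 0 0 0.03" --pt "-0.003 0.103 0 0 0 0.03" --pt "-0.003 0.103 0.03 0 0 0.03" --pt "-0.003 0.103 0.06 0 0 0.03" --pt "-0.003 0.103 0.09 0 0 0.03" --pt "-0.003 0.103 0.103 0 0 0.03" --grip -0.1

```text
clock: 7.8
tool_pos: [0.5258, -0.2136, 0.1313]
orientation: [179.8, 0.1, -77.0]
force: [-0.4, 0.3, 0.2]
opening: 0.0396
gripper_force: 0.0
```

Call:
carry_out --pt "0 0 0 0 0 0" --pt "0 0 0 0 0 0" --pt "0 0 0 0 0 0" --pt "0 0 0 0 0 0" --pt "0 0 0 0 0 0" --pt "0 0 0 0 0 0" --grip -1

```text
clock: 8.55
tool_pos: [0.5272, -0.214, 0.1341]
orientation: [-179.9, -0.0, -77.0]
force: [3.0, -0.1, 0.7]
opening: 0.0088
gripper_force: 30.0
```

Call:
carry_out --pt "0 0.0055 0.0035 0 0 0" --pt "0 0.011 0.0075 0 0 0" --pt "0 0.0163 0.0118 0 0 0" --pt "0 0.0215 0.016 0 0 0" --pt "0 0.0262 0.021 0 0 0" --pt "0 0.031 0.026 0 0 0" --pt "0 0.031 0.026 0 0 0"

```text
clock: 9.43
tool_pos: [0.4954, -0.2212, 0.1067]
orientation: [179.9, 0.0, -77.0]
force: [3.4, -3.5, -3.5]
opening: 0.0092
gripper_force: 30.0
```

Forces are low, so I'll continue along the arc.

Call:
carry_out --pt "0 0.0043 0.0052 0 0 0" --pt "0 0.0083 0.0105 0 0 0" --pt "0 0.012 0.016 0 0 0" --pt "0 0.0155 0.0218 0 0 0" --pt "0 0.018 0.026 0 0 0" --pt "0 0.02 0.03 0 0 0" --pt "0 0.02 0.03 0 0 0" --pt "0 0.02 0.03 0 0 0"

```text
clock: 10.42
tool_pos: [0.4772, -0.2254, 0.0774]
orientation: [-180.0, -0.0, -77.0]
force: [6.0, -0.1, 0.6]
opening: 0.0089
gripper_force: 30.0
```

Call:
carry_out --pt "0 0 0 0 0 0" --pt "0 0 0 0 0 0" --pt "0 0 0 0 0 0" --pt "0 0 0 0 0 0" --grip -0.4

```text
clock: 10.92
tool_pos: [0.4761, -0.2254, 0.0772]
orientation: [179.9, 0.0, -77.0]
force: [0.4, -0.5, 0.1]
opening: 0.026
gripper_force: 0.0
```

Call:
carry_out --pt "0 0 -0.02 0 0 0" --pt "0 0 -0.04 0 0 0" --pt "0 0 -0.07 0 0 0" --pt "0 0 -0.1 0 0 0" --pt "0 0 -0.14 0 0 0" --pt "0 0 -0.14 0 0 0" --pt "0 0 -0.14 0 0 0"

```text
clock: 11.8
tool_pos: [0.4763, -0.2252, 0.2172]
orientation: [180.0, 0.0, -77.0]
force: [-0.4, -0.3, -0.6]
opening: 0.0263
gripper_force: 0.0
```

Run:
```python
from h import *
im=viewer.snapshot("side")[:,:,::-1]
cv2.imwrite("pics/s3c.png",cv2.resize(im[90:370,150:390],None,fx=2.1,fy=2.1))
```

```text
(no output)
```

View pics/s3c.png

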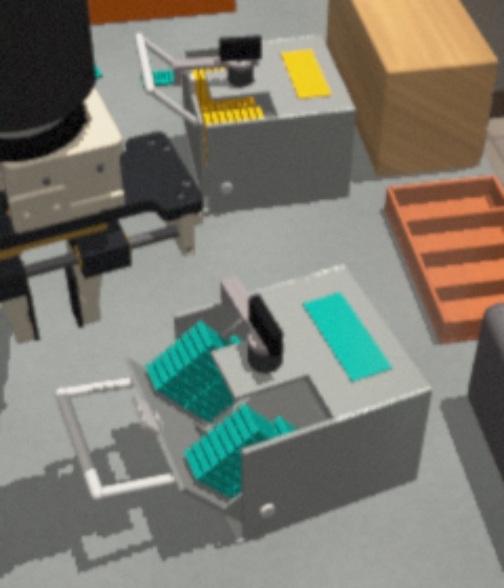

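The turquoise bin is wide open with its bar low at crop (60-95, 390-490). Its cam is crosswise, the yellow cam is still locked, and the gripper is clear.

```bash
python3 -c "
from plant import workorder
print(workorder.close_job())"
```

```text
the job is handed in; nothing more can be done
None
```

I turned the turquoise cam a quarter turn clockwise to unlocked, swung its bin open (about 0.57 rad aimed for) and let go with the gripper clear; the yellow cam was left untouched, and the job is handed in at about 12 s (no verdict was returned).

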